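Clamp the jar with the pump lever and unscrew its tight cap

TASK

Pump the clamp's lever through full strokes, letting it spring right back up each time, until the jaw holds the jar firmly in the V-block. Then unscrew the jar's tight steel cap anticlockwise, stop turning once its threads let go, and lift it straight up. Finish still holding the cap level about two centimetres above the jar's rim, with the jar upright in the clamp, and leave the wood offcut and the tape roll alone.

Things in the scene. Friction and masses are not known exactly. Their poses are not given: they have to be found in the camera images.
- clamp: Grey clamp, fixed; plate 96 x 310 x 12 mm. Origin on the bench, on its long centre line; y along that line from lever (-y) to V-block (+y), z up, yaw within 0.2 rad. The jar stands on the plate between jaw and V-block (62 to 64 mm high); home in the V its axis is at x 0, y +100 mm. Lever pivot (along x) at y -50, z 78.5 mm, its housing 96 mm high. The jaw ratchets to +y and cannot be released.
- lever (a joint): Pump lever, rad: 0 = up (handle rises at 30 degrees towards -y), 0.55 = fully down, at its stop (handle level). A full stroke goes beyond 0.42 and back below 0.15. It springs up by itself in under 0.5 s. Pressing takes up to 20 N on the handle when the jaw tightens; then it may stop at 0.53.
- lever_grip (a point): Middle of the top face of the lever's black rubber handle (26 wide, 68 long, 12 mm thick), 105 mm from the pivot along the lever and 6 mm above its centre line; moves with the lever, from y -138, z 136 mm (up) to y -155, z 82 mm (down) in the clamp's frame. Press it from above with closed fingertips, following the arc.
- rack (a joint): Jaw travel towards the V-block, m. Starts at 0 to 0.016; each full stroke adds about 0.010 (0.003 to 0.013 at first; the jaw slips back 0.002 to 0.003 as the lever rises, then the ratchet holds it). The jaw pushes the loose jar along into the V, meets it there at 0.033 and ends near 0.037. Three or four full strokes clamp the jar; more do no harm and add nothing.
- pad (a joint): Squeeze of the sprung rubber face of the jaw, m: 0 while it touches nothing, 0.003 to 0.005 once the jar is clamped in the V (about 36 N).
- jar: Clear glass jar with wooden dowel pins, 0.3 to 0.5 kg: body 60 mm across up to 66 mm, neck 42 mm across from 76 mm to the rim at 92 mm; a white sprung sealing disc rises to 7 mm above the rim when the cap is off. Origin at the centre of its underside, z up. Starts loose, 6 to 12 mm short of its place in the V; unless clamped it turns with the cap. A glass nub marks its -x side.
- jar_mouth (a point): Centre of the jar's glass rim (92 mm above the jar's underside).
- cap: Fluted steel screw cap 58 mm across, 19 mm high, 0.12 kg; origin at the centre of its lower edge, at first 80 mm above the jar's underside; z up; a raised bar on top marks its -x side. Yaw relative to the jar: -0.89 to -0.68 rad when tight; turned anticlockwise from above (yaw grows, 0.1 to 0.3 N m) it rises 2 mm, lets go at about +0.2 (seal lifts it 1 mm more), lifts off freely up to +0.8.
- offcut: Bystander: plain wood block 45 x 120 x 45 mm lying behind the clamp; origin at the centre of its underside.
- tape_roll: Bystander: roll of masking tape lying flat, 85 mm across, 19 mm high; origin at the centre of its underside.
- cap_mark (a point): Outer end of the raised bar on the cap's top, on its -x side, 29 mm from the axis; in the jar's frame its y is about +21 mm when the cap is tight and about -6 mm when the threads let go.
Things that resemble listed ones, but are neither listed nor needed, are in the scene too. What is meant by the cap is not yellow, and is the larger of those in its own colour.

How it is judged:
By the outcome, as a careful person would: the job done as asked, in the order asked, and still so for the second after the job is handed in, while the arm keeps its last pose, push and grip.
It also fails if it takes over 58 s, if anything falls off the work surface, if the arm or the gripper's body presses on something with over 40 N, if the wrist force passes 120 N, or if a joint passes its speed limit or range.

ROBOT

A 7-joint arm with a two-finger parallel gripper is mounted at the origin on a cart in front of the work surface, level with it; the furniture and walls round the work are solid. World frame = base frame: x ahead of the robot, y to its left, z up, the work surface at z = 0. Lengths are in m, angles in rad, forces in N, time in s.
With the tool pointing down it reaches from about 0.4 to 0.875 m from the base axis. Payload 19.3 kg.
Tool frame: the origin (TCP) lies at the very end of the fingers, on their centre line; the grasp point (between the pads) lies 19 mm behind it; z points along the fingers, y is the line along which they close (so a half turn about z gives the same grasp; the last joint's range is limited). The gripper opens to 85 mm and grips with 20 to 120 N. Pads are 22 mm wide; open, the fingers measure 114 mm over their backs; the gripper's body (76 mm by 85 mm) begins 54 mm behind the grasp point. The pads swing forward as they close: fully open they stand 13 mm farther back than shut.
Start: joints at [1.217, 0.521, -0.036, 1.599, 0.021, 1.021, -0.113], TCP at [0.175, -0.6, 0.197] pointing down, gripper open.
Joint ranges: [-2.91, 2.91], [-0.3, 2.13], [-1.5, 1.42], [0.17, 2.43], [-1.26, 4.41], [0.16, 1.93], [-2.52, 2.52]. Speed limits (rad/s): [1.89, 1.89, 2.39, 2.39, 3.01, 3.01, 3.01].

INTERFACE

Orientations are given as [roll, pitch, yaw] about the fixed x, y, z axes, in that order (R = Rz(yaw) Ry(pitch) Rx(roll)).
In Python, from workcell import bot gives the robot as it stands.
- The arm moves only by the shell command python3 -m crank 'ROWS' [FORCE]. ROWS is a JSON object of lists of equal length, an entry for each row: "travel": the shift along the world's x, y, z in cm, a list of three; "turn": the turn, a rotation vector about the world's x, y, z in degrees, a list of three; "gripper": the closure, from 0 (fully open) to 1 (shut). A call has exactly 5 rows; each row is the pose to reach, as a shift and turn from the pose commanded when the call began; what a row does not reach only later rows make up. A row lasts 1/10 s, in which the tool goes at most 50 mm and 8.59 degrees, less where a joint would pass 70% of its speed; a pose out of reach is approached as far as the arm can. A call with a gripper value outside its range is refused whole. The fingers move at their own pace and stop on an object; FORCE is the grip in N (left out, the last holds). Time passes only in rows, so rows that repeat a pose let the fingers close, or fill a call up. It gives the time, the measured TCP pose, the force, the opening and the grip force at its end, in the units of the state.
- bot.observe(): the state, without advancing time (a new reading comes with each control period).
- bot.grab_frame(name): name is "scene" or "top"; returns a dict with "pixels" (480x640x3 uint8, red, green, blue), "fx", "fy", "cx", "cy" (pixels), "dist" ([k1, k2, p1, p2, k3] as OpenCV has them; the pictures are not rectified), "extrinsics" (4x4, takes a point from world to camera coordinates). Camera axes: x right, y down, z forward; pixel columns grow to the right and rows downward; lengths in m; the calibration is good to about 2 mm. A picture is of the moment at which its call begins. There is no depth.
- bot.job_done(): hands the job in; it is judged then, once.
The state is a dict: "clock": time; "qpos": joint angles; "qd": joint speeds; "joint_efforts": joint torques, N m; "position": TCP position; "tool_rot": TCP orientation; "force": force on the tool from outside, world axes, zero at the start; "moment": the same for the moment, N m; "grip_width": finger opening in m; "finger_force": force on a finger pad.
Only numpy, scipy, OpenCV 4.12 (cv2) and the standard library are available. Lean on these libraries where they do the work, as an engineer would, in place of code of your own. Each camera call takes 0.05 s, during which the arm holds its last target. There are 200 camera calls.

## Working session

There is one attempt and no reset: what is moved stays moved. The work goes in short steps, Python scripts to look and compute and a shell command to move; the robot and the scene stay as the last step left them, time stands still between calls to the robot, and variables do not carry over. Pictures are saved under pics/ and viewed, at most 13 in all, crops included, and the job is handed in when it is done.

```bash
ls; mkdir -p pics; python3 - <<'E'
from workcell import bot
import cv2,numpy as np
s=bot.observe();print(s)
for n in("scene","top"):
    f=bot.grab_frame(n);cv2.imwrite(f"pics/{n}0.png",f["pixels"][...,::-1])
    print({k:f[k] for k in("fx","fy","cx","cy","dist")});print(np.round(f["extrinsics"],4))
E
```

```text
pics
{'clock': 0.0, 'qpos': array([ 1.21677341,  0.52202671, -0.03629054,  1.5999907 ,  0.02118173,
        1.02109491, -0.11280055]), 'qd': array([ 3.46365658e-04,  2.34928551e-03, -9.91844544e-05, -7.14430479e-04,
        2.98151407e-04,  5.30698165e-04,  1.27528963e-04]), 'joint_efforts': array([-3.32793010e-03, -9.27126646e+01,  1.97740965e+00, -3.69934487e+01,
        1.74627191e-02,  8.22765694e-03,  7.90642048e-06]), 'position': array([ 0.17486039, -0.59965613,  0.19662445]), 'tool_rot': array([-3.14046037e+00,  8.34352341e-05,  2.83770610e-01]), 'force': array([-0.77736679, -0.16768556,  0.05725465]), 'moment': array([-0.03461556, -0.00751873,  0.00562636]), 'finger_force': 0.0, 'grip_width': 0.08498930755911781}
{'fx': 507.03444905983054, 'fy': 507.03444905983054, 'cx': 320.31325351980564, 'cy': 250.3147562626681, 'dist': array([-0.01861809,  0.        ,  0.        ,  0.        ,  0.        ])}
[[-0.6045 -0.7963 -0.0239  0.4673]
 [-0.3899  0.3218 -0.8628  0.2661]
 [ 0.6947 -0.5122 -0.505   0.6626]
 [ 0.      0.      0.      1.    ]]
{'fx': 577.866633602528, 'fy': 577.866633602528, 'cx': 320.82103781988025, 'cy': 238.69026410446855, 'dist': array([-0.13126847,  0.        ,  0.        ,  0.        ,  0.        ])}
[[-8.0000e-04 -9.9990e-01  1.2300e-02  1.2290e-01]
 [-9.8740e-01 -1.2000e-03 -1.5840e-01  5.6320e-01]
 [ 1.5840e-01 -1.2300e-02 -9.8730e-01  1.1754e+00]
 [ 0.0000e+00  0.0000e+00  0.0000e+00  1.0000e+00]]
```

View pics/scene0.png

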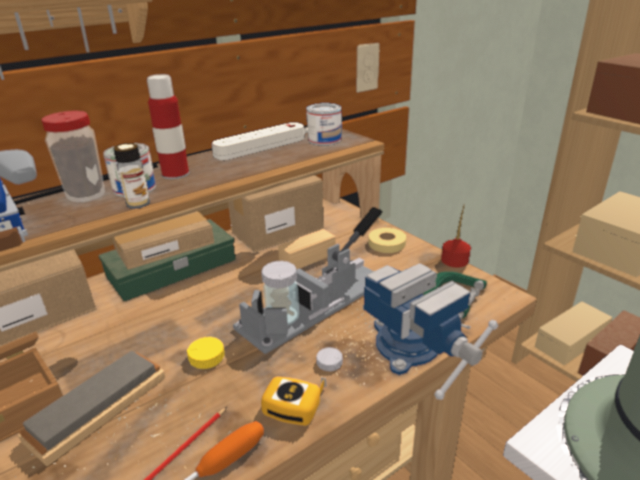

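View pics/top0.png

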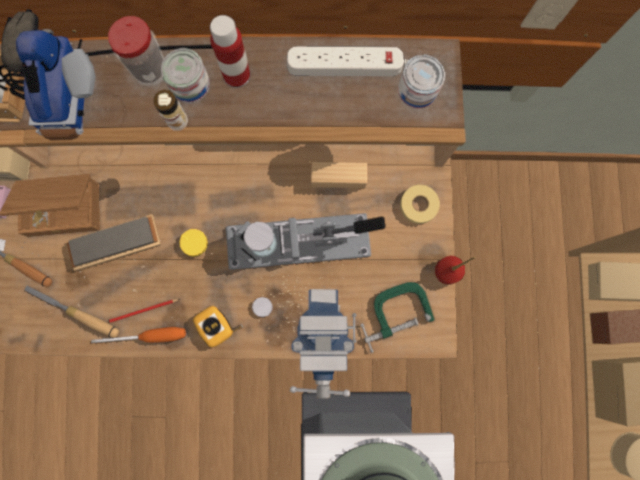

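The scene view shows the clamp with jar and grey cap at about (280,285), and the black handle at (367,225). In the top view the cap is at (258,237), the handle at (369,225), the offcut at (339,174) and the tape at (420,204). I'll zoom in on both.

```bash
cat > h.py <<'E'
import numpy as np,cv2
from workcell import bot
def K(f): return np.array([[f["fx"],0,f["cx"]],[0,f["fy"],f["cy"]],[0,0,1]])
def ray(f,uv):
    n=cv2.undistortPoints(np.array([[uv]],float),K(f),f["dist"])[0,0]
    E=f["extrinsics"];R=E[:3,:3];return -R.T@E[:3,3],R.T@np.array([*n,1])
def onz(f,uv,z):
    o,d=ray(f,uv);return o+d*(z-o[2])/d[2]
def tri(f,a,g,b):
    o,d=ray(f,a);p,e=ray(g,b)
    t=np.linalg.lstsq(np.c_[d,-e],p-o,rcond=None)[0]
    x,y=o+t[0]*d,p+t[1]*e;return (x+y)/2,np.linalg.norm(x-y)
def proj(f,P):
    E=f["extrinsics"];return cv2.projectPoints(np.atleast_2d(P).astype(float),cv2.Rodrigues(E[:3,:3])[0],E[:3,3],K(f),f["dist"])[0][:,0]
E
python3 - <<'E'
import cv2,numpy as np
a=cv2.imread("pics/top0.png")[195:285,215:395];b=cv2.imread("pics/scene0.png")[200:360,225:415]
a=cv2.resize(a,None,fx=4.4,fy=4.4,interpolation=cv2.INTER_CUBIC)
cv2.imwrite("pics/topz.png",a)
cv2.imwrite("pics/scenez.png",cv2.resize(b,None,fx=3.7,fy=3.7,interpolation=cv2.INTER_CUBIC))
E
```

```text
(no output)
```

View pics/topz.png

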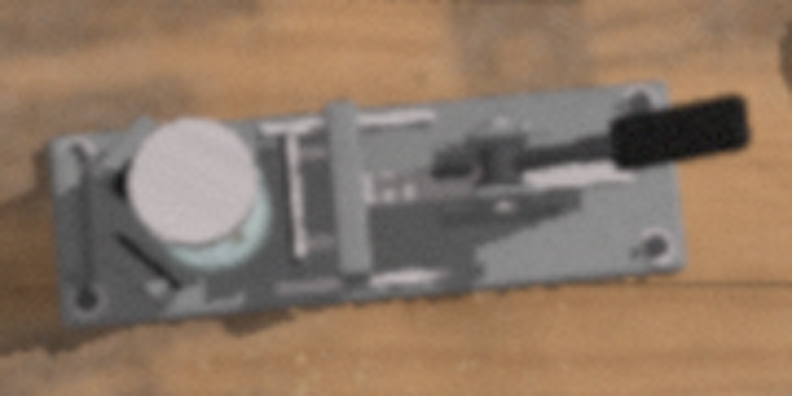

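View pics/scenez.png

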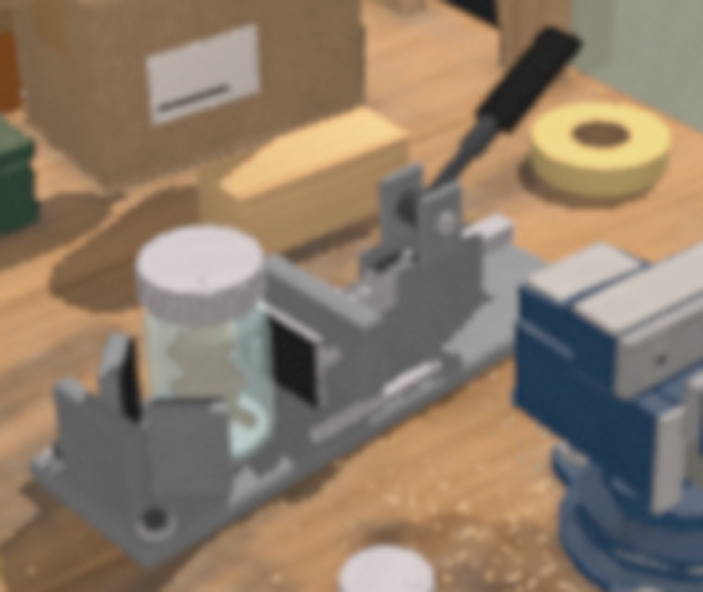

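Zoom: the plate corners are clear at (50,142), (62,325), (665,85) and (688,268) in the top crop. The cap top is centred at about (193,180) in that crop and (200,260) in the scene crop, and the handle is up. Next I'll measure them.

```bash
python3 - <<'E'
from h import *
T=bot.grab_frame("top");S=bot.grab_frame("scene")
def big(m,x0,y0,x1,y1):
    z=np.zeros_like(m,np.uint8);z[y0:y1,x0:x1]=m[y0:y1,x0:x1]
    c=max(cv2.findContours(z,0,cv2.CHAIN_APPROX_NONE)[0],key=cv2.contourArea);return c
t,s=T["pixels"],S["pixels"]
ct=big(t.max(2)<62,345,205,395,245); cs=big(s.max(2)<60,340,200,390,255)
print("areas",cv2.contourArea(ct),cv2.contourArea(cs),cv2.minAreaRect(ct),cv2.minAreaRect(cs))
cen=lambda c:(lambda m:(m["m10"]/m["m00"],m["m01"]/m["m00"]))(cv2.moments(c))
P,e=tri(T,cen(ct),S,cen(cs));print("handle",P,e)
q=np.array([[50,142],[62,325],[688,268],[665,85]])/4.4+[215,195]
C=np.array([onz(T,u,.012) for u in q]);print(C)
ax=(C[0]+C[1]-C[2]-C[3])/2;cc=C.mean(0);yaw=np.arctan2(-ax[0],ax[1])
print("len",np.linalg.norm(ax),"wid",np.linalg.norm(C[0]-C[1]),np.linalg.norm(C[3]-C[2]),"centre",cc,"yaw",yaw)
R=np.array([[np.cos(yaw),-np.sin(yaw),0],[np.sin(yaw),np.cos(yaw),0],[0,0,1]])
lf=lambda p:R.T@(p-[cc[0],cc[1],0])
print("handle local",lf(P))
# cap
mt=(t.min(2)>165)&(t.max(2).astype(int)-t.min(2)<25); c=big(mt,235,215,280,260);et=cv2.fitEllipse(c);print(et)
ms=(s.min(2)>170)&(s.max(2).astype(int)-s.min(2)<25); c=big(ms,258,258,300,285);es=cv2.fitEllipse(c);print(es)
P,e=tri(T,et[0],S,es[0]);print("cap top",P,e,lf(P))
for x in(.111,):
  p=onz(T,et[0],x);r=onz(T,(et[0][0]+et[1][1]/2,et[0][1]),x);print(p,lf(p),"r",np.linalg.norm(p-r), onz(S,es[0],x))
E
```

```text
areas 310.0 257.0 ((366.2508239746094, 225.3822479248047), (12.151488304138184, 35.34447479248047), 83.2901611328125) ((367.2950744628906, 220.7458953857422), (9.602766036987305, 31.497074127197266), 39.80556869506836)
handle [0.57720609 0.03054315 0.12568755] 0.00109231078072834
[[0.5932706  0.32826869 0.012     ]
 [0.50233117 0.32014456 0.012     ]
 [0.53078387 0.01342716 0.012     ]
 [0.62241787 0.02353184 0.012     ]]
len 0.3070806275970286 wid 0.0913015945092816 0.09218944226800409 centre [0.56220088 0.17134306 0.012     ] yaw 0.0939244343235973
handle local [ 0.00173395 -0.14158659  0.12568755]
((259.1487731933594, 236.14691162109375), (26.104421615600586, 29.03658676147461), 117.50889587402344)
((278.72113037109375, 269.9158630371094), (16.586254119873047, 32.3782958984375), 86.08161163330078)
cap top [0.55836443 0.24789932 0.10943114] 0.0020961421672665128 [0.0033604  0.07657863 0.10943114]
[0.55745233 0.24690914 0.111     ] [0.00235945 0.07567836 0.111     ] r 0.02899498767487812 [0.55710217 0.24984542 0.111     ]
```

```bash
python3 - <<'E'
from h import *
T=bot.grab_frame("top");S=bot.grab_frame("scene")
yaw=.094;cc=np.array([.5622,.1713,0]);R=cv2.Rodrigues(np.array([0,0,yaw]))[0]
lf=lambda p:np.round(R.T@(p-cc),4)
zt=lambda u,v:(u/4.4+215,v/4.4+195);zs=lambda u,v:(u/3.7+225,v/3.7+200)
for n,a,b in[("handle",(680,131),(527,78)),("tip",(748,121),(572,42)),("base",(612,142),(488,112)),("pivot cheek top mid",(500,150),(422,187)),("capc",(193,181),(201,262))]:
    P,e=tri(T,zt(*a),S,zs(*b));print(n,np.round(P,4),round(e,4),lf(P))
for z in(.096,):print("cheek",lf(onz(T,zt(500,150),z)),lf(onz(S,zs(422,187),z)))
for z in(.131,.136):print("handle z",lf(onz(T,zt(680,131),z)),lf(onz(S,zs(527,78),z)))
# jar base / V: V walls top z .074 ; plate corners in scene
for u in[(35,462),(150,565)]:print("scene corner",lf(onz(S,zs(*u),.012)))
s=bot.observe();print(s["position"],s["tool_rot"])
E
```

```text
handle [0.579  0.0277 0.1231] 0.001 [ 0.0032 -0.1445  0.1231]
tip [ 0.5803 -0.003   0.1341] 0.0023 [ 0.0017 -0.1752  0.1341]
base [0.5754 0.0578 0.1145] 0.0009 [ 0.0025 -0.1142  0.1145]
pivot cheek top mid [0.5745 0.1061 0.0881] 0.0042 [ 0.0062 -0.0661  0.0881]
capc [0.5581 0.2479 0.1079] 0.0004 [0.0031 0.0767 0.1079]
cheek [ 0.0064 -0.0643  0.096 ] [-0.0054 -0.0578  0.096 ]
handle z [ 0.0014 -0.144   0.131 ] [-0.0068 -0.1327  0.131 ]
handle z [ 0.0005 -0.1434  0.136 ] [-0.0134 -0.1255  0.136 ]
scene corner [0.0421 0.1554 0.012 ]
scene corner [-0.0545  0.1599  0.012 ]
[ 0.17495133 -0.59990157  0.19700773] [-3.14122593e+00  2.59282378e-05  2.83758264e-01]
```

```bash
python3 -m crank '{"travel":[[0,0,5],[0,0,10],[1.5,2.5,13.5],[4,6.5,13.5],[6.5,10.5,13.5]],"turn":[[0,0,0],[0,0,0],[0,0,-4],[0,0,-8],[0,0,-11]],"gripper":[1,1,1,1,1]}' 60
python3 -m crank '{"travel":[[2.7,4.2,0],[5.4,8.4,0],[8.1,12.6,0],[10.8,16.8,0],[13.5,21,0]],"turn":[[0,0,0],[0,0,0],[0,0,0],[0,0,0],[0,0,0]],"gripper":[1,1,1,1,1]}'
python3 -m crank '{"travel":[[2.7,4.2,0],[5.4,8.4,0],[8.1,12.6,0],[10.8,16.8,0],[13.5,21,0]],"turn":[[0,0,0],[0,0,0],[0,0,0],[0,0,0],[0,0,0]],"gripper":[1,1,1,1,1]}'
```

```text
clock: 0.8
position: [0.2405, -0.494, 0.3329]
tool_rot: [3.14, -0.001, 0.088]
force: [2.2, -0.2, 0.6]
grip_width: 0.0126
finger_force: 0.0
clock: 1.3
position: [0.3756, -0.2832, 0.3324]
tool_rot: [3.141, -0.0, 0.092]
force: [1.2, -1.6, 0.4]
grip_width: 0.0001
finger_force: 0.0
clock: 1.8
position: [0.5107, -0.0732, 0.3324]
tool_rot: [3.141, -0.001, 0.091]
force: [1.1, -1.3, 0.5]
grip_width: -0.0001
finger_force: 0.0
```

```bash
python3 -m crank '{"travel":[[2.5,3.5,-2],[5,7,-6],[6.8,10.3,-10],[6.8,10.3,-14],[6.8,10.3,-17]],"turn":[[0,0,0],[0,0,0],[0,0,0],[0,0,0],[0,0,0]],"gripper":[1,1,1,1,1]}'
python3 - <<'E'
from h import *
a=bot.grab_frame("top")["pixels"][165:285,300:440,::-1];b=bot.grab_frame("scene")["pixels"][150:290,300:440,::-1]
a=cv2.resize(a,None,fx=2.85,fy=2.85,interpolation=cv2.INTER_CUBIC);b=cv2.resize(b,(399,399),interpolation=cv2.INTER_CUBIC)
w=np.zeros((399,800,3),np.uint8);w[:a.shape[0],:a.shape[1]]=a;w[:,400:799]=b;cv2.imwrite("pics/press.png",w)
E
```

```text
clock: 2.3
position: [0.5772, 0.03, 0.1589]
tool_rot: [-3.141, 0.002, 0.095]
force: [0.1, -0.5, -0.9]
grip_width: 0.0001
finger_force: 0.0
```

View pics/press.png

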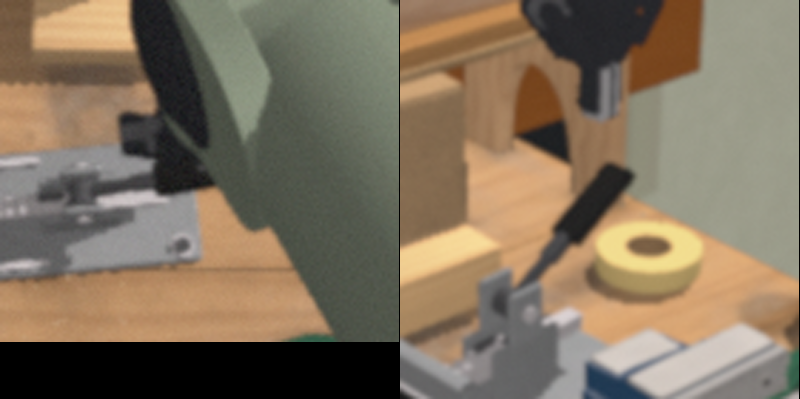

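The fingertips are above the handle: tip at (600,118) and handle middle at (597,205) in the right half. The gap looks larger than expected, so I'll check the projection.

```bash
python3 - <<'E'
from h import *
T=bot.grab_frame("top");S=bot.grab_frame("scene")
p=bot.observe()["position"];print(p)
for n,q in[("tcp",p),("grip136",[.5785,.03,.136]),("centre131",[.579,.028,.131]),("z123",[.579,.0277,.1231])]:
    print(n,proj(S,q),(proj(S,q)-[300,150])*2.85+[400,0],proj(T,q))
E
```

```text
[0.57825374 0.02787616 0.16312202]
tcp [[368.3548188  202.54583739]] [[594.81123357 149.75563657]] [[371.25778573 221.14338179]]
grip136 [[367.11572463 215.56743659]] [[591.27981519 186.86719428]] [[368.81784857 223.62099512]]
centre131 [[367.65664861 217.49458777]] [[592.82144854 192.35957516]] [[369.58740442 223.84072578]]
z123 [[367.6780944  221.07773679]] [[592.88256904 202.57154984]] [[369.35814383 224.57253606]]
```

```bash
python3 -m crank '{"travel":[[0,0.1,-1],[0,0.1,-2],[0,0.1,-2.3],[0,0.1,-2.3],[0,0.1,-2.3]],"turn":[[0,0,0],[0,0,0],[0,0,0],[0,0,0],[0,0,0]],"gripper":[1,1,1,1,1]}'
python3 -m crank '{"travel":[[0,-0.1,-0.3],[0,-0.1,-0.6],[0,-0.2,-0.9],[0,-0.4,-1.2],[0,-0.4,-1.2]],"turn":[[0,0,0],[0,0,0],[0,0,0],[0,0,0],[0,0,0]],"gripper":[1,1,1,1,1]}'
python3 - <<'E'
from h import *
b=bot.grab_frame("scene")["pixels"][150:290,290:477,::-1]
cv2.imwrite("pics/c1.png",cv2.resize(b,None,fx=4.2,fy=4.2,interpolation=cv2.INTER_CUBIC));print(bot.observe())
E
```

```text
clock: 3.0
position: [0.5781, 0.029, 0.1395]
tool_rot: [-3.142, -0.0, 0.092]
force: [0.0, -0.5, -0.5]
grip_width: 0.0
finger_force: 0.0
clock: 3.5
position: [0.5777, 0.0246, 0.1267]
tool_rot: [3.141, 0.001, 0.091]
force: [1.1, -0.6, 0.3]
grip_width: -0.0003
finger_force: 0.0
{'clock': 3.55, 'qpos': array([ 0.12389893,  0.55390557, -0.37939126,  1.77747943,  0.25989989,
        0.8600644 , -1.8541484 ]), 'qd': array([-0.00033632, -0.00451189, -0.00477521, -0.00417573, -0.00088025,
        0.00354503, -0.00129543]), 'joint_efforts': array([ 1.98939680e-01, -8.87318659e+01, -5.35570666e+00, -3.15190244e+01,
        6.76775468e-02, -7.93282106e-02,  2.45194818e-02]), 'position': array([0.57782742, 0.02479542, 0.1269305 ]), 'tool_rot': array([3.14158751e+00, 4.80705721e-04, 9.15374516e-02]), 'force': array([-0.14533287,  0.41995011,  0.69421914]), 'moment': array([ 0.00693128,  0.04404606, -0.02453796]), 'finger_force': 0.0, 'grip_width': 0.00014213863282601437}
```

View pics/c1.png

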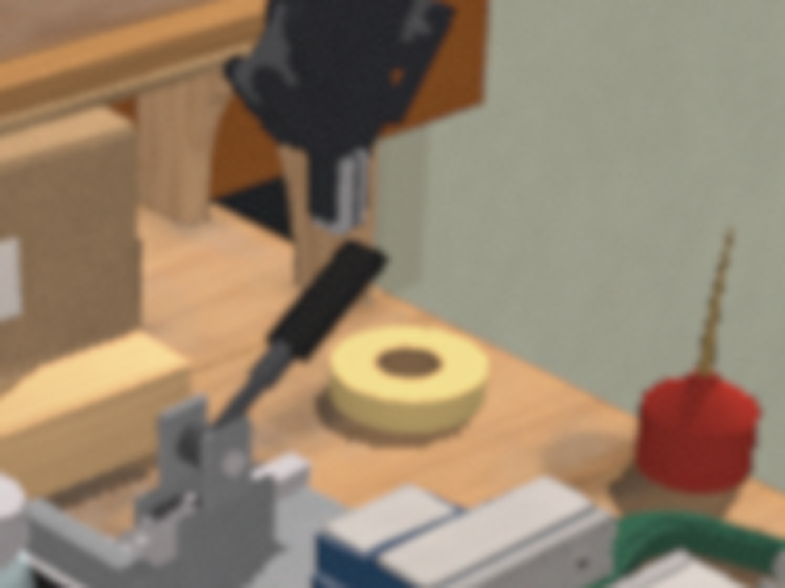

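The tip appears at (342,232) in the crop, i.e. pixel (371,205), well above the handle, and there is no contact yet. I'll use the tape roll to cross-check the two cameras against each other.

```bash
python3 - <<'E'
from h import *
import pickle
t=cv2.imread("pics/top0.png")[...,::-1];s=cv2.imread("pics/scene0.png")[...,::-1]
T=bot.grab_frame("top");S=bot.grab_frame("scene")
def yel(p,x0,y0,x1,y1):
    h=cv2.cvtColor(np.ascontiguousarray(p),cv2.COLOR_RGB2HSV);m=((h[...,0]>22)&(h[...,0]<35)&(h[...,1]>80)&(h[...,2]>150)).astype(np.uint8)
    z=np.zeros_like(m);z[y0:y1,x0:x1]=m[y0:y1,x0:x1]
    cs,hi=cv2.findContours(z,cv2.RETR_CCOMP,cv2.CHAIN_APPROX_NONE);return sorted(cs,key=cv2.contourArea)[::-1][:2]
for n,f,p,b in(("T",T,t,(395,180,445,230)),("S",S,s,(360,220,412,260))):
    for c in yel(p,*b):
        e=cv2.fitEllipse(c);print(n,e,cv2.boundingRect(c),onz(f,e[0],.019))
print(bot.observe()["position"],proj(S,bot.observe()["position"]))
# zone of finger tip : bright pad pixels
g=S["pixels"].astype(int);print(g[196:212,366:378].mean(2).astype(int))
E
```

```text
S ((387.3219909667969, 236.12942504882812), (14.432371139526367, 34.02286911010742), 92.16133880615234) (370, 229, 35, 16) [ 0.64505145 -0.09415148  0.019     ]
S ((386.65557861328125, 235.8549346923828), (11.87058162689209, 20.22364616394043), 92.0811538696289) (377, 230, 21, 13) [ 0.64695046 -0.09388901  0.019     ]
[0.57802646 0.0250073  0.1272379 ] [[369.09643241 218.95362514]]
[[ 38  37  43  60  92 120 127 115  97 103 108 101]
 [ 39  38  43  59  93 120 127 114  98 105 107 100]
 [ 38  39  42  58  92 120 126 115  99 107 113 106]
 [ 40  36  42  58  91 120 127 114  97 108 119 116]
 [ 41  39  40  59  92 120 126 112  95 108 122 121]
 [ 57  50  48  63  94 121 126 112  95 105 119 120]
 [ 86  80  74  82 104 122 126 113  96 107 115 118]
 [110 108 104 107 118 125 124 113 105 113 120 119]
 [114 117 119 118 119 120 119 114 116 120 121 122]
 [112 116 117 116 110 111 112 115 117 120 121 121]
 [114 116 115 112 108 104 101 102 105 110 116 118]
 [112 115 116 110 102  88  74  69  72  83  97 108]
 [113 115 113 104  87  66  47  40  42  52  68  82]
 [114 114 108  88  64  45  36  33  34  39  41  52]
 [113 112  99  70  45  36  35  34  36  35  35  36]
 [112 105  87  59  38  35  35  35  36  35  35  35]]
```

```bash
for i in 1; do python3 -m crank '{"travel":[[0,0,-0.2],[0,0,-0.4],[0,0,-0.6],[0,0,-0.8],[0,0,-0.8]],"turn":[[0,0,0],[0,0,0],[0,0,0],[0,0,0],[0,0,0]],"gripper":[1,1,1,1,1]}'; done
python3 - <<'E'
from h import *
S=bot.grab_frame("scene");T=bot.grab_frame("top")
o=bot.observe();print(o["position"],o["force"],proj(S,o["position"]))
t=cv2.imread("pics/scene0.png")[...,::-1]
b=S["pixels"][185:235,340:400];a=t[185:235,340:400]
c=T["pixels"][165:285,290:440]
w=np.zeros((600,800,3),np.uint8)
r=lambda x,f:cv2.resize(np.ascontiguousarray(x),None,fx=f,fy=f,interpolation=cv2.INTER_CUBIC)
w[:250,:300]=r(b,5);w[:250,310:610]=r(a,5);cc=r(c,2.8);w[255:255+cc.shape[0],:cc.shape[1]]=cc
cv2.imwrite("pics/c2.png",w[...,::-1])
E
```

```text
clock: 4.15
position: [0.5778, 0.025, 0.1189]
tool_rot: [-3.142, 0.0, 0.092]
force: [-0.4, -0.7, 0.4]
grip_width: -0.0001
finger_force: 0.0
[0.57795626 0.02503366 0.11913297] [-0.13775926  0.05411485  0.54601   ] [[369.00866941 222.67570993]]
```

View pics/c2.png

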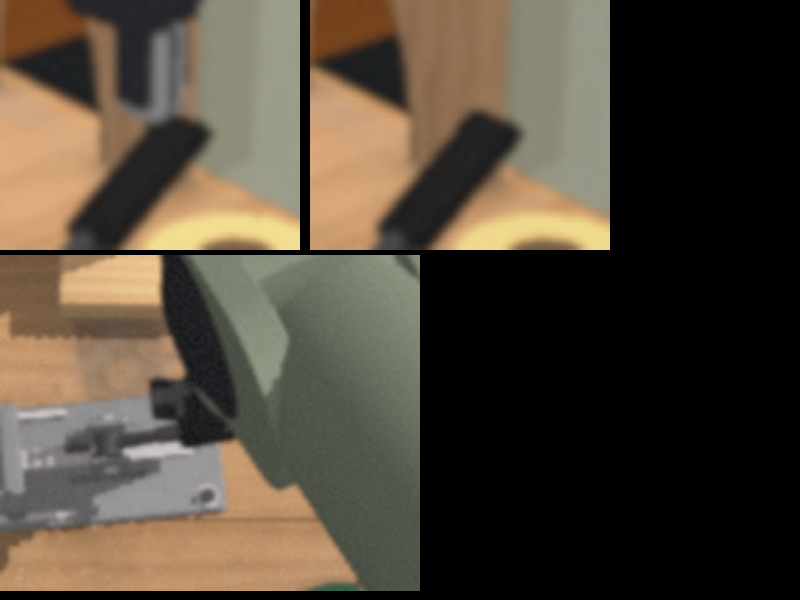

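The finger ends at about (370,209), roughly 13 px (about 30 mm) above where the TCP projects. There's no contact force yet either. So I'll go by contact and descend further in small steps.

```bash
python3 -m crank '{"travel":[[0,0.1,-0.3],[0,0.2,-0.6],[0,0.3,-0.8],[0,0.3,-0.8],[0,0.3,-0.8]],"turn":[[0,0,0],[0,0,0],[0,0,0],[0,0,0],[0,0,0]],"gripper":[1,1,1,1,1]}'; python3 -m crank '{"travel":[[0,0,-0.2],[0,0,-0.4],[0,0,-0.6],[0,0,-0.6],[0,0,-0.6]],"turn":[[0,0,0],[0,0,0],[0,0,0],[0,0,0],[0,0,0]],"gripper":[1,1,1,1,1]}'; python3 -m crank '{"travel":[[0,0,-0.2],[0,0,-0.4],[0,0,-0.6],[0,0,-0.6],[0,0,-0.6]],"turn":[[0,0,0],[0,0,0],[0,0,0],[0,0,0],[0,0,0]],"gripper":[1,1,1,1,1]}'
```

```text
clock: 4.75
position: [0.5779, 0.0281, 0.1111]
tool_rot: [-3.142, 0.0, 0.092]
force: [-0.7, 0.7, -0.0]
grip_width: 0.0004
finger_force: 0.0
clock: 5.25
position: [0.5779, 0.028, 0.1051]
tool_rot: [-3.142, 0.0, 0.092]
force: [-0.2, -0.4, -0.4]
grip_width: -0.0004
finger_force: 0.0
clock: 5.75
position: [0.578, 0.0281, 0.0992]
tool_rot: [-3.141, -0.0, 0.092]
force: [1.0, -0.7, 2.6]
grip_width: -0.0002
finger_force: 0.8
```

```bash
python3 -m crank '{"travel":[[0,-0.4,-0.8],[0,-0.8,-1.6],[0.1,-1.1,-2.4],[0.1,-1.35,-3.2],[0.1,-1.35,-3.2]],"turn":[[0,0,0],[0,0,0],[0,0,0],[0,0,0],[0,0,0]],"gripper":[1,1,1,1,1]}'; python3 -m crank '{"travel":[[0,-0.1,-0.5],[0,-0.2,-1],[0,-0.2,-1.3],[0,-0.2,-1.5],[0,-0.2,-1.5]],"turn":[[0,0,0],[0,0,0],[0,0,0],[0,0,0],[0,0,0]],"gripper":[1,1,1,1,1]}'
python3 - <<'E'
from h import *
S=bot.grab_frame("scene");o=bot.observe();print(o["position"],o["force"])
b=S["pixels"][170:300,270:430,::-1]
cv2.imwrite("pics/c3.png",cv2.resize(b,None,fx=4.6,fy=4.6,interpolation=cv2.INTER_CUBIC))
E
```

```text
clock: 6.25
position: [0.5784, 0.0142, 0.0659]
tool_rot: [-3.142, 0.002, 0.092]
force: [-0.4, 1.0, 2.5]
grip_width: 0.0002
finger_force: 1.3
clock: 6.75
position: [0.5789, 0.0122, 0.0521]
tool_rot: [3.141, 0.0, 0.092]
force: [-1.9, -0.1, 5.3]
grip_width: 0.0003
finger_force: 2.8
[0.57884948 0.01216858 0.05214036] [-2.42946415 -0.73805589  5.49336723]
```

View pics/c3.png

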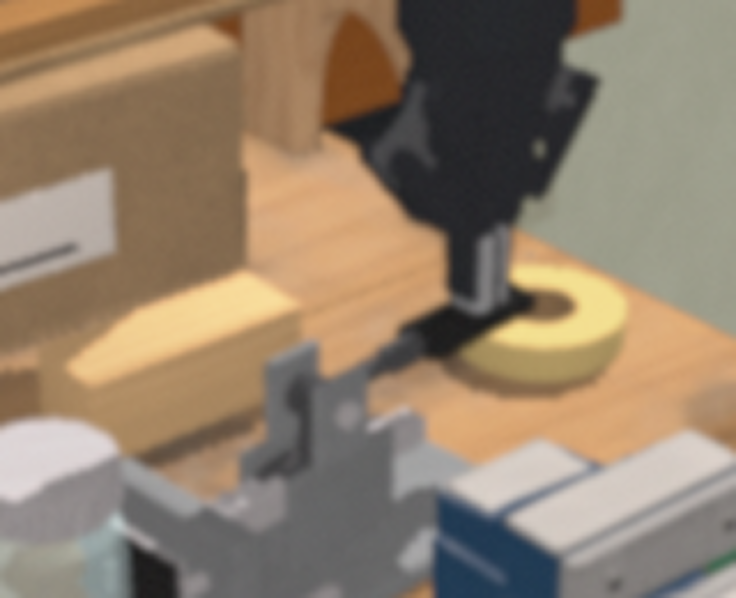

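The lever is nearly level and the fingertips sit on the outer half of the handle: tip at (483,308), handle middle at (467,318). Ray-casting the tip will give the true offset.

```bash
python3 - <<'E'
from h import *
S=bot.grab_frame("scene");z=lambda u,v:(u/4.6+270,v/4.6+170)
o=bot.observe();p=o["position"];print(p,o["force"],proj(S,p))
for n,u,h in[("tip",(483,309),.086),("handle tip",(530,297),.083),("handle base",(405,333),.083),("tip",(483,309),.075),("tip",(483,309),.1)]:
    q=onz(S,z(*u),h);print(n,h,np.round(q,4),"minus tcp",np.round(q-p,4))
E
```

```text
[0.57886305 0.01219434 0.05221418] [-1.32669146 -1.19645742  6.1790318 ] [[372.61192974 249.92854282]]
tip 0.086 [0.5709 0.0143 0.086 ] minus tcp [-0.008   0.0021  0.0338]
handle tip 0.083 [ 0.5698 -0.0126  0.083 ] minus tcp [-0.0091 -0.0248  0.0308]
handle base 0.083 [0.5804 0.0506 0.083 ] minus tcp [0.0015 0.0384 0.0308]
tip 0.075 [0.5854 0.0006 0.075 ] minus tcp [ 0.0065 -0.0116  0.0228]
tip 0.1 [0.5524 0.0318 0.1   ] minus tcp [-0.0264  0.0196  0.0478]
```

```bash
python3 -m crank '{"travel":[[0,0,-0.1],[0,0,-0.2],[0,0,-0.3],[0,0,-0.3],[0,0,-0.3]],"turn":[[0,0,0],[0,0,0],[0,0,0],[0,0,0],[0,0,0]],"gripper":[1,1,1,1,1]}';python3 -m crank '{"travel":[[0,0,-0.1],[0,0,-0.2],[0,0,-0.3],[0,0,-0.3],[0,0,-0.3]],"turn":[[0,0,0],[0,0,0],[0,0,0],[0,0,0],[0,0,0]],"gripper":[1,1,1,1,1]}'
```

```text
clock: 7.35
position: [0.5789, 0.0121, 0.0493]
tool_rot: [3.141, 0.0, 0.091]
force: [-2.1, -1.7, 6.7]
grip_width: -0.0001
finger_force: 3.4
clock: 7.85
position: [0.5791, 0.012, 0.0477]
tool_rot: [3.14, -0.001, 0.091]
force: [-10.8, -2.1, 32.7]
grip_width: 0.0
finger_force: 16.6
```

```bash
U='{"x":0}'
python3 -m crank '{"travel":[[0,0.8,2],[0,1.5,4],[0,2.2,6.5],[0,2.2,6.5],[0,2.2,6.5]],"turn":[[0,0,0],[0,0,0],[0,0,0],[0,0,0],[0,0,0]],"gripper":[1,1,1,1,1]}'
python3 -m crank '{"travel":[[0,0,0],[0,0,0],[0,-0.3,-1.4],[0,-0.8,-2.6],[0,-1.3,-4]],"turn":[[0,0,0],[0,0,0],[0,0,0],[0,0,0],[0,0,0]],"gripper":[1,1,1,1,1]}'
python3 -m crank '{"travel":[[0,-0.2,-1],[0,-0.3,-1.8],[0,-0.4,-2.3],[0,-0.4,-2.3],[0,-0.4,-2.3]],"turn":[[0,0,0],[0,0,0],[0,0,0],[0,0,0],[0,0,0]],"gripper":[1,1,1,1,1]}'
```

```text
clock: 8.35
position: [0.5791, 0.0343, 0.1113]
tool_rot: [3.141, -0.001, 0.092]
force: [0.2, 0.3, -0.7]
grip_width: 0.0003
finger_force: 0.0
clock: 8.85
position: [0.5799, 0.0211, 0.0705]
tool_rot: [-3.142, -0.002, 0.092]
force: [2.9, 2.9, 4.2]
grip_width: 0.0001
finger_force: 2.2
clock: 9.35
position: [0.5793, 0.0177, 0.0481]
tool_rot: [-3.141, -0.001, 0.092]
force: [-0.7, 0.9, 12.6]
grip_width: 0.0003
finger_force: 6.2
```

```bash
python3 -m crank '{"travel":[[0,0.6,2],[0,1.2,4],[0,1.7,6.3],[0,1.7,6.3],[0,1.7,6.3]],"turn":[[0,0,0],[0,0,0],[0,0,0],[0,0,0],[0,0,0]],"gripper":[1,1,1,1,1]}'
python3 -m crank '{"travel":[[0,0,0],[0,0,0],[0,-0.3,-1.4],[0,-0.8,-2.6],[0,-1.3,-4]],"turn":[[0,0,0],[0,0,0],[0,0,0],[0,0,0],[0,0,0]],"gripper":[1,1,1,1,1]}'
python3 -m crank '{"travel":[[0,-0.2,-1],[0,-0.3,-1.8],[0,-0.4,-2.3],[0,-0.4,-2.3],[0,-0.4,-2.3]],"turn":[[0,0,0],[0,0,0],[0,0,0],[0,0,0],[0,0,0]],"gripper":[1,1,1,1,1]}'
python3 -m crank '{"travel":[[0,0.6,2],[0,1.2,4],[0,1.7,6.3],[0,1.7,6.3],[0,1.7,6.3]],"turn":[[0,0,0],[0,0,0],[0,0,0],[0,0,0],[0,0,0]],"gripper":[1,1,1,1,1]}'
python3 -m crank '{"travel":[[0,0,0],[0,0,0],[0,-0.3,-1.4],[0,-0.8,-2.6],[0,-1.3,-4]],"turn":[[0,0,0],[0,0,0],[0,0,0],[0,0,0],[0,0,0]],"gripper":[1,1,1,1,1]}'
python3 -m crank '{"travel":[[0,-0.2,-1],[0,-0.3,-1.8],[0,-0.4,-2.3],[0,-0.4,-2.3],[0,-0.4,-2.3]],"turn":[[0,0,0],[0,0,0],[0,0,0],[0,0,0],[0,0,0]],"gripper":[1,1,1,1,1]}'
```

```text
clock: 9.85
position: [0.5787, 0.0343, 0.1105]
tool_rot: [3.141, 0.001, 0.092]
force: [-0.5, -0.3, -0.1]
grip_width: 0.0
finger_force: 0.0
clock: 10.35
position: [0.5799, 0.0212, 0.0705]
tool_rot: [-3.142, -0.002, 0.092]
force: [5.2, 2.4, 14.4]
grip_width: -0.0003
finger_force: 6.8
clock: 10.85
position: [0.5804, 0.0177, 0.0482]
tool_rot: [-3.141, -0.003, 0.092]
force: [3.5, 0.4, 13.8]
grip_width: 0.0002
finger_force: 6.9
clock: 11.35
position: [0.5787, 0.0341, 0.1103]
tool_rot: [3.141, 0.0, 0.092]
force: [0.1, -0.8, -0.6]
grip_width: -0.0001
finger_force: 0.0
clock: 11.85
position: [0.5796, 0.0212, 0.0702]
tool_rot: [-3.141, -0.001, 0.092]
force: [2.5, 3.0, 5.2]
grip_width: 0.0001
finger_force: 2.6
clock: 12.35
position: [0.5793, 0.0176, 0.0482]
tool_rot: [-3.141, -0.001, 0.092]
force: [0.0, 0.2, 14.4]
grip_width: 0.0003
finger_force: 6.8
```

```bash
python3 -m crank '{"travel":[[0,0.6,2],[0,1.2,4],[0,1.7,6.3],[0,1.7,6.3],[0,1.7,6.3]],"turn":[[0,0,0],[0,0,0],[0,0,0],[0,0,0],[0,0,0]],"gripper":[1,1,1,1,1]}'
python3 -m crank '{"travel":[[0,0,0],[0,0,0],[0,-0.3,-1.4],[0,-0.8,-2.6],[0,-1.3,-4]],"turn":[[0,0,0],[0,0,0],[0,0,0],[0,0,0],[0,0,0]],"gripper":[1,1,1,1,1]}'
python3 -m crank '{"travel":[[0,-0.2,-1],[0,-0.3,-1.8],[0,-0.4,-2.3],[0,-0.4,-2.3],[0,-0.4,-2.3]],"turn":[[0,0,0],[0,0,0],[0,0,0],[0,0,0],[0,0,0]],"gripper":[1,1,1,1,1]}'
python3 -m crank '{"travel":[[0,0.6,2],[0,1.2,4],[0,1.7,6.3],[0,1.7,6.3],[0,1.7,6.3]],"turn":[[0,0,0],[0,0,0],[0,0,0],[0,0,0],[0,0,0]],"gripper":[1,1,1,1,1]}'
python3 -m crank '{"travel":[[0,0,1],[0,0,4],[0,0,7],[-3,-3,10],[-6,-6,10]],"turn":[[0,0,0],[0,0,0],[0,0,0],[0,0,0],[0,0,0]],"gripper":[1,0.5,0,0,0]}'
python3 - <<'E'
from h import *
T=bot.grab_frame("top");S=bot.grab_frame("scene")
a=T["pixels"][195:285,215:395,::-1];b=S["pixels"][235:355,225:405,::-1]
w=np.zeros((600,800,3),np.uint8);a=cv2.resize(a,None,fx=3,fy=3,interpolation=cv2.INTER_CUBIC);b=cv2.resize(b,None,fx=2.7,fy=2.7,interpolation=cv2.INTER_CUBIC)
w[:270,:540]=a;w[272:272+b.shape[0],:b.shape[1]]=b;cv2.imwrite("pics/c4.png",w)
cv2.imwrite("pics/t4.png",T["pixels"][...,::-1]);cv2.imwrite("pics/s4.png",S["pixels"][...,::-1])
E
```

```text
clock: 12.85
position: [0.5787, 0.0342, 0.1105]
tool_rot: [3.141, 0.001, 0.092]
force: [-0.8, -0.5, -1.1]
grip_width: -0.0001
finger_force: 0.0
clock: 13.35
position: [0.5796, 0.0212, 0.0702]
tool_rot: [-3.141, -0.001, 0.092]
force: [2.8, 3.7, 4.2]
grip_width: 0.0
finger_force: 2.6
clock: 13.85
position: [0.5793, 0.0175, 0.0482]
tool_rot: [-3.142, -0.001, 0.092]
force: [-0.3, -0.2, 13.7]
grip_width: -0.0001
finger_force: 6.8
clock: 14.35
position: [0.5786, 0.0342, 0.1105]
tool_rot: [3.141, 0.001, 0.092]
force: [0.3, -1.1, -0.8]
grip_width: 0.0001
finger_force: 0.0
clock: 14.85
position: [0.5196, -0.0254, 0.2136]
tool_rot: [-3.142, -0.003, 0.093]
force: [0.3, -0.8, -0.6]
grip_width: 0.0579
finger_force: 0.0
```

View pics/c4.png

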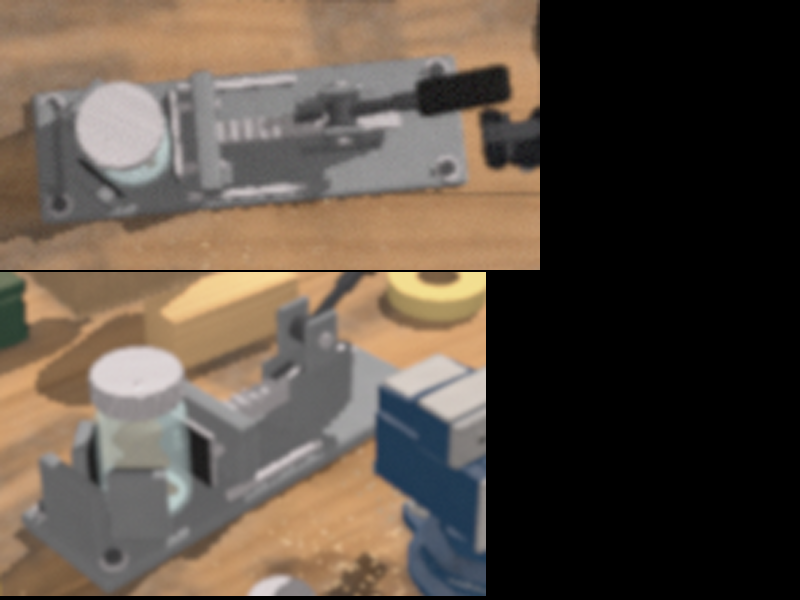

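The jaw's black pad touches the jar and the jar sits in the V. The cap is at (120,126) in the top crop and (137,370) in the scene crop. Next I'll measure the cap.

```bash
cat >> h.py <<'E'
def capell(p,x0,y0,x1,y1,th):
    m=((p.min(2)>th)&(p.max(2).astype(int)-p.min(2)<25)).astype(np.uint8);z=np.zeros_like(m);z[y0:y1,x0:x1]=m[y0:y1,x0:x1]
    c=max(cv2.findContours(z,0,cv2.CHAIN_APPROX_NONE)[0],key=cv2.contourArea);return cv2.fitEllipse(cv2.convexHull(c))
E
python3 - <<'E'
from h import *
T=bot.grab_frame("top");S=bot.grab_frame("scene")
t=cv2.imread("pics/t4.png")[...,::-1];s=cv2.imread("pics/s4.png")[...,::-1]
for th in(155,165):
    et=capell(t,232,212,275,258,th);es=capell(s,250,255,300,280,th+5);print(et,es)
    P,e=tri(T,et[0],S,es[0]);print(P,e,onz(T,et[0],.111),onz(S,es[0],.111))
yaw=.094;R=cv2.Rodrigues(np.array([0,0,yaw]))[0]
# cap bottom/side edges, scene
c=s[250:310,255:310].min(2);print(c[:,23],"col278 from row 250")
for z in(.111,.092):print(proj(S,[.5546,.2605,z])-[0,0],z)
o=bot.observe();print(o["position"],o["grip_width"])
g=t[212:262,232:276].astype(int)
E
```

```text
((255.9359588623047, 238.1131591796875), (28.62481689453125, 34.75577163696289), 145.5259552001953) ((275.00067138671875, 271.97796630859375), (18.326143264770508, 34.10197830200195), 86.34019470214844)
[0.55532117 0.25552931 0.10963713] 0.005278041547364312 [0.55347146 0.25326304 0.111     ] [0.5556545  0.25832392 0.111     ]
((255.87319946289062, 238.1370391845703), (27.94901466369629, 33.67890167236328), 146.1765594482422) ((275.1061706542969, 271.7682800292969), (17.880815505981445, 33.176143646240234), 85.7400894165039)
[0.55512519 0.25551843 0.11016834] 0.005076170164230109 [0.55342308 0.25338761 0.111     ] [0.55609587 0.25782679 0.111     ]
[ 88  82  82  78  79  78  78  79  77  77  75  88 135 187 208 210 211 212
 213 213 211 210 210 210 210 209 213 216 215 208 192 168 146 138 137 138
 139 138 141 140 141 145 147 146 143 137 133 131 129 129 129 130 130 129
 130 126 118 100  87  95] col278 from row 250
[[274.25655719 272.68090142]] 0.111
[[275.03186195 282.00720751]] 0.092
[ 0.51857891 -0.02640779  0.21136816] 0.0848809518268323
```

```bash
python3 - <<'E'
from h import *
T=bot.grab_frame("top");S=bot.grab_frame("scene")
t=cv2.imread("pics/t4.png")[...,::-1]
g=t[212:262,232:276].astype(int)
for bb in(8,0,):
    m=((t.min(2)>150)&(t[...,0].astype(int)-t[...,2]>-bb)).astype(np.uint8);z=np.zeros_like(m);z[212:262,232:274]=m[212:262,232:274]
    z=cv2.morphologyEx(z,cv2.MORPH_OPEN,np.ones((5,5),np.uint8))
    c=max(cv2.findContours(z,0,cv2.CHAIN_APPROX_NONE)[0],key=cv2.contourArea);et=cv2.fitEllipse(cv2.convexHull(c));print(bb,et)
    P,e=tri(T,et[0],S,(275.05,271.9));print(P,e,onz(T,et[0],.111))
E
python3 -m crank '{"travel":[[-1,4,0],[-1,8.5,0],[-1,13,0],[0,17.5,0],[1,22,0]],"turn":[[0,0,0],[0,0,0],[0,0,0],[0,0,0],[0,0,0]],"gripper":[0,0,0,0,0]}' 100
```

```text
8 ((254.70864868164062, 236.19186401367188), (28.52486801147461, 30.238378524780273), 111.38204193115234)
[0.55794693 0.25635047 0.1091372 ] 0.000930181922495833 [0.55735149 0.25578312 0.111     ]
0 ((254.4590301513672, 236.00045776367188), (28.776559829711914, 29.337900161743164), 101.7091064453125)
[0.55812995 0.25659862 0.10919494] 0.00030281356550575705 [0.55773799 0.25628901 0.111     ]
clock: 15.65
position: [0.5289, 0.1974, 0.2108]
tool_rot: [-3.141, 0.001, 0.093]
force: [0.8, -1.1, 0.6]
grip_width: 0.0858
finger_force: 0.0
```

```bash

python3 -m crank '{"travel":[[1.5,3,-1],[2.9,5.9,-3],[2.9,5.9,-5],[2.9,5.9,-5],[2.9,5.9,-5]],"turn":[[0,0,0],[0,0,0],[0,0,0],[0,0,0],[0,0,0]],"gripper":[0,0,0,0,0]}'
python3 - <<'E'
from h import *
S=bot.grab_frame("scene");s0=cv2.imread("pics/s4.png")[...,::-1].astype(int);o=bot.observe();p=o["position"];print(p,o["tool_rot"],o["grip_width"],o["qpos"])
d=np.abs(S["pixels"].astype(int)-s0).max(2)>45;d=cv2.morphologyEx(d.astype(np.uint8),cv2.MORPH_OPEN,np.ones((2,2),np.uint8))
print("tcp",proj(S,p),"fingers at tcp",[proj(S,p+np.array([-.094,.9956,0])*k)[0].round(1) for k in(-.0425,.0425,.057,-.057)])
for c in range(225,335,4):
    r=np.where(d[150:330,c])[0];print(c,(r.max()+150) if len(r) else None,end="; ")
E
```

```text
clock: 16.15
position: [0.5577, 0.2537, 0.161]
tool_rot: [3.141, 0.001, 0.092]
force: [0.3, 0.3, 0.6]
grip_width: 0.0852
finger_force: 0.0
[0.55816674 0.25351997 0.16182606] [-3.14148209e+00 -2.05574635e-04  9.16121520e-02] 0.08517858594485458 [-0.21906155  0.57164227 -0.44774585  1.65208825  0.28533024  0.98296625
 -2.24332881]
tcp [[274.50134049 244.50083916]] fingers at tcp [array([294.2, 235.8]), array([253.7, 253.8]), array([246.3, 257.1]), array([300.6, 232.9])]
225 None; 229 205; 233 208; 237 209; 241 221; 245 227; 249 228; 253 230; 257 199; 261 196; 265 189; 269 189; 273 187; 277 185; 281 185; 285 182; 289 198; 293 211; 297 212; 301 197; 305 186; 309 184; 313 None; 317 None; 321 None; 325 None; 329 None; 333 None;
```

```bash

python3 -m crank '{"travel":[[0,0.3,-2],[0,0.3,-4],[0,0.3,-6],[0,0.3,-8],[0,0.3,-9]],"turn":[[0,0,0],[0,0,0],[0,0,0],[0,0,0],[0,0,0]],"gripper":[0,0,0,0,0]}' 25
python3 -m crank '{"travel":[[0,0,-0.6],[0,0,-1.2],[0,0,-1.8],[0,0,-2.2],[0,0,-2.2]],"turn":[[0,0,0],[0,0,0],[0,0,0],[0,0,0],[0,0,0]],"gripper":[0,0,0,0,0]}'
python3 - <<'E'
from h import *
S=bot.grab_frame("scene");b=S["pixels"][190:320,200:350,::-1]
cv2.imwrite("pics/c5.png",cv2.resize(b,None,fx=4.5,fy=4.5,interpolation=cv2.INTER_CUBIC));o=bot.observe();print(o["position"],o["force"])
E
```

```text
clock: 16.7
position: [0.5581, 0.2559, 0.071]
tool_rot: [3.141, -0.0, 0.091]
force: [-0.2, -0.1, 0.5]
grip_width: 0.0856
finger_force: 0.0
clock: 17.2
position: [0.5579, 0.2564, 0.0489]
tool_rot: [3.141, 0.0, 0.092]
force: [0.1, -0.4, -0.2]
grip_width: 0.0854
finger_force: 0.0
[0.55795984 0.25650609 0.04919391] [1.16078801 0.20878764 0.51336455]
```

View pics/c5.png

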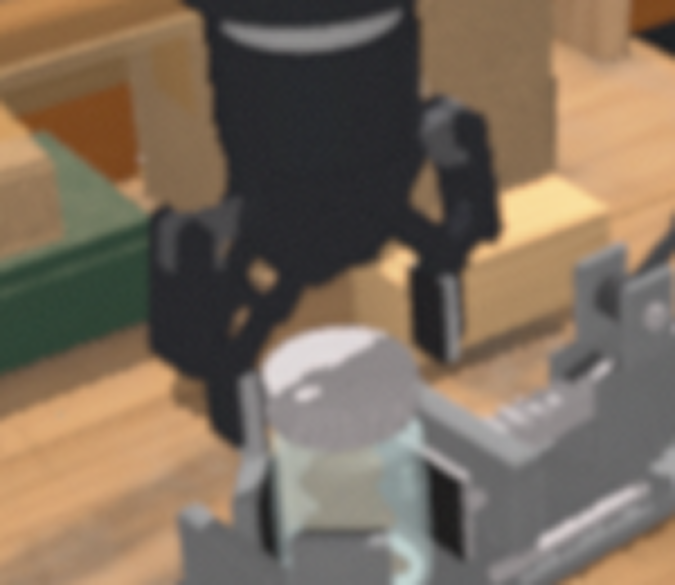

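The open fingers straddle the cap, with the left tip at (240,440) level with the cap's lower edge and the body well clear above the cap top at (340,350). Now I'll close lightly.

```bash

python3 -m crank '{"travel":[[0,0,0],[0,0,0],[0,0,0],[0,0,0],[0,0,0]],"turn":[[0,0,0],[0,0,0],[0,0,0],[0,0,0],[0,0,0]],"gripper":[1,1,1,1,1]}' 25
python3 -m crank '{"travel":[[0,0,0],[0,0,0],[0,0,0],[0,0,0],[0,0,0]],"turn":[[0,0,0],[0,0,0],[0,0,0],[0,0,0],[0,0,0]],"gripper":[1,1,1,1,1]}' 90
python3 -c "
from workcell import bot
o=bot.observe();print(o['force'],o['moment'],o['position'])"
```

```text
clock: 17.75
position: [0.5581, 0.2575, 0.0497]
tool_rot: [-3.14, -0.001, 0.092]
force: [-1.8, 3.8, 6.0]
grip_width: 0.0579
finger_force: 26.4
clock: 18.25
position: [0.5583, 0.2574, 0.0501]
tool_rot: [-3.14, -0.001, 0.092]
force: [-2.5, 2.6, 11.7]
grip_width: 0.0559
finger_force: 92.8
[-2.4518067   2.60768307 11.72945077] [0.90214662 0.61669336 0.00419313] [0.5582801  0.25743034 0.0500631 ]
```

```bash

python3 -m crank '{"travel":[[0,0,0.05],[0,0,0.1],[0,0,0.12],[0,0,0.16],[0,0,0.2]],"turn":[[0,0,5],[0,0,10],[0,0,15],[0,0,20],[0,0,25]],"gripper":[1,1,1,1,1]}'
python3 -c "
from workcell import bot
o=bot.observe();print(o['force'],o['moment'],o['position'],o['tool_rot'])"
python3 -m crank '{"travel":[[0,0,0.02],[0,0,0.04],[0,0,0.06],[0,0,0.08],[0,0,0.1]],"turn":[[0,0,4],[0,0,8],[0,0,12],[0,0,16],[0,0,20]],"gripper":[1,1,1,1,1]}'
python3 -c "
from workcell import bot
o=bot.observe();print(o['force'],o['moment'],o['position'],o['tool_rot'])"
```

```text
clock: 18.75
position: [0.5581, 0.2576, 0.0514]
tool_rot: [-3.14, -0.001, 0.532]
force: [0.9, 8.1, -3.9]
grip_width: 0.0562
finger_force: 95.8
[ 0.93288316  8.07976624 -3.93272695] [ 1.73060181 -0.17149005 -0.33934469] [0.55810941 0.25763352 0.05141234] [-3.14042545e+00 -1.41366369e-03  5.31989318e-01]
clock: 19.25
position: [0.558, 0.2579, 0.0524]
tool_rot: [-3.141, -0.002, 0.881]
force: [0.3, 7.1, -0.7]
grip_width: 0.056
finger_force: 96.0
[ 0.31416676  7.0868441  -0.6887747 ] [ 1.75458397  0.16170964 -0.26167552] [0.5580069  0.25787908 0.05242611] [-3.14066074e+00 -1.90718515e-03  8.80535537e-01]
```

```bash

python3 -m crank '{"travel":[[0,0.03,0.01],[0,0.05,0.02],[0,0.05,0.03],[0,0.05,0.03],[0,0.05,0.03]],"turn":[[0,0,2],[0,0,4],[0,0,6],[0,0,6],[0,0,6]],"gripper":[1,1,1,1,1]}'
python3 -c "
from workcell import bot
o=bot.observe();print(o['force'],o['moment'],o['position'],o['tool_rot'])"
python3 -m crank '{"travel":[[0,0,0.01],[0,0,0.02],[0,0,0.02],[0,0,0.02],[0,0,0.02]],"turn":[[0,0,2],[0,0,4],[0,0,4],[0,0,4],[0,0,4]],"gripper":[1,1,1,1,1]}'
python3 -c "
from workcell import bot
o=bot.observe();print(o['force'],o['moment'],o['position'],o['tool_rot'])"
```

```text
clock: 19.75
position: [0.5579, 0.2581, 0.053]
tool_rot: [-3.141, -0.001, 0.983]
force: [-2.6, 5.1, 6.2]
grip_width: 0.0562
finger_force: 96.4
[-2.63394195  5.13551525  6.23332895] [1.1119923  0.66034474 0.14827233] [0.55785735 0.25805845 0.05296494] [-3.14107134e+00 -1.35404519e-03  9.82706004e-01]
clock: 20.25
position: [0.5578, 0.258, 0.0531]
tool_rot: [-3.141, -0.001, 1.052]
force: [-2.6, 5.9, 5.3]
grip_width: 0.0557
finger_force: 96.5
[-2.62549215  5.88288877  5.34278822] [ 1.04645093  0.66344425 -0.00664312] [0.55783295 0.25801026 0.05314456] [-3.14120230e+00 -1.26498902e-03  1.05236936e+00]
```

```bash

python3 -m crank '{"travel":[[0,0,0],[0,0,0],[0,0,0],[0,0,0],[0,0,0]],"turn":[[0,0,0],[0,0,1],[0,0,2],[0,0,3],[0,0,4]],"gripper":[1,1,1,1,1]}'
python3 -c "
from workcell import bot
o=bot.observe();print(o['force'],o['moment'],o['position'],o['tool_rot'])"
python3 -m crank '{"travel":[[0,0,0.04],[0,0,0.08],[0,0,0.1],[0,0,0.1],[0,0,0.1]],"turn":[[0,0,0],[0,0,0],[0,0,0],[0,0,0],[0,0,0]],"gripper":[1,1,1,1,1]}'
python3 -c "
from workcell import bot
o=bot.observe();print(o['force'],o['moment'],o['position'],o['tool_rot'])"
```

```text
clock: 20.75
position: [0.5579, 0.258, 0.0532]
tool_rot: [-3.141, -0.001, 1.123]
force: [-1.7, 5.2, 5.9]
grip_width: 0.0556
finger_force: 96.5
[-1.71720057  5.23007409  5.90854725] [ 1.11811119  0.59965327 -0.06534242] [0.55792043 0.25800749 0.05318982] [-3.14141805e+00 -1.37933431e-03  1.12275257e+00]
clock: 21.25
position: [0.5574, 0.2574, 0.0535]
tool_rot: [-3.141, 0.0, 1.122]
force: [-3.2, 4.0, -2.1]
grip_width: 0.0561
finger_force: 95.8
[-3.15506991  4.03429764 -2.08494874] [ 0.93370639  0.47915511 -0.09691199] [0.55742474 0.25740408 0.05348242] [-3.14068661e+00  2.92093776e-05  1.12191738e+00]
```

```bash

python3 -m crank '{"travel":[[0,0,0],[0,0,0],[0,0,0],[0,0,0],[0,0,0]],"turn":[[0,0,1.5],[0,0,3],[0,0,4.5],[0,0,6],[0,0,6]],"gripper":[1,1,1,1,1]}'
python3 -c "
from workcell import bot
o=bot.observe();print(o['force'],o['moment'],o['position'],o['tool_rot'])"
python3 -m crank '{"travel":[[0,0,0.04],[0,0,0.08],[0,0,0.1],[0,0,0.1],[0,0,0.1]],"turn":[[0,0,0],[0,0,0],[0,0,0],[0,0,0],[0,0,0]],"gripper":[1,1,1,1,1]}'
python3 -c "
from workcell import bot
o=bot.observe();print(o['force'],o['moment'],o['position'],o['tool_rot'])"
```

```text
clock: 21.75
position: [0.5575, 0.2575, 0.0536]
tool_rot: [-3.141, -0.0, 1.228]
force: [-2.8, 5.1, -0.3]
grip_width: 0.0559
finger_force: 96.0
[-2.79457721  5.0650622  -0.25781353] [ 1.01770424  0.7488112  -0.08080735] [0.55745034 0.2575421  0.05358625] [-3.14066785e+00 -3.15140938e-04  1.22783375e+00]
clock: 22.25
position: [0.5572, 0.2574, 0.0543]
tool_rot: [-3.14, 0.0, 1.227]
force: [-2.9, 5.2, -3.1]
grip_width: 0.056
finger_force: 95.9
[-2.9026393   5.22146941 -3.07239785] [ 0.95951613  0.66802421 -0.02601443] [0.55723528 0.25735644 0.05434953] [-3.14043299e+00  1.84169749e-04  1.22692760e+00]
```

```bash

python3 -m crank '{"travel":[[0,0,0.05],[0,0,0.1],[0,0,0.15],[0,0,0.2],[0,0,0.2]],"turn":[[0,0,0],[0,0,0],[0,0,0],[0,0,0],[0,0,0]],"gripper":[1,1,1,1,1]}'
python3 -c "
from workcell import bot
o=bot.observe();print(o['force'],o['moment'],o['position'],o['tool_rot'])"
```

```text
clock: 22.75
position: [0.5572, 0.2572, 0.0564]
tool_rot: [-3.14, 0.0, 1.227]
force: [-4.5, 3.3, -1.9]
grip_width: 0.0558
finger_force: 96.0
[-4.53416606  3.28727518 -1.88110116] [ 0.82303665  0.88953593 -0.00971759] [0.55720418 0.25723766 0.05640646] [-3.14042991e+00  4.19159673e-04  1.22684037e+00]
```

```bash

python3 -m crank '{"travel":[[0,0,0.3],[0,0,0.7],[0,0,1.2],[0,0,1.7],[0,0,2.2]],"turn":[[0,0,0],[0,0,0],[0,0,0],[0,0,0],[0,0,0]],"gripper":[1,1,1,1,1]}'
python3 -m crank '{"travel":[[0,0,0.2],[0,0,0.4],[0,0,0.4],[0,0,0.4],[0,0,0.4]],"turn":[[0,0,0],[0,0,0],[0,0,0],[0,0,0],[0,0,0]],"gripper":[1,1,1,1,1]}'
python3 - <<'E'
from h import *
T=bot.grab_frame("top");S=bot.grab_frame("scene");o=bot.observe();print(o["position"],o["tool_rot"],o["force"],o["moment"],o["grip_width"])
cv2.imwrite("pics/s9.png",S["pixels"][...,::-1]);cv2.imwrite("pics/t9.png",T["pixels"][...,::-1])
c=S["pixels"]
for k in(268,275,282):
    print(k,[int(v) for v in c[235:305,k].mean(1)])
for z in(.104,.111,.124,.143):print(z,proj(S,[.5579,.2568,z]))
b=c[200:325,215:340,::-1]
cv2.imwrite("pics/c6.png",cv2.resize(b,None,fx=4.7,fy=4.7,interpolation=cv2.INTER_CUBIC))
E
```

```text
clock: 23.25
position: [0.5581, 0.2569, 0.0793]
tool_rot: [3.141, -0.0, 1.226]
force: [-0.2, 0.6, -1.9]
grip_width: 0.0559
finger_force: 96.1
clock: 23.75
position: [0.5579, 0.257, 0.0825]
tool_rot: [-3.141, 0.0, 1.226]
force: [-0.4, -0.2, -1.1]
grip_width: 0.0558
finger_force: 96.1
[0.55790071 0.25697159 0.08252796] [-3.14139511e+00  1.74249198e-04  1.22628270e+00] [-0.28707462 -0.28320219 -1.8458869 ] [-0.04890718 -0.00129737  0.00908175] 0.0559875571193942
268 [41, 42, 43, 42, 43, 43, 44, 44, 43, 44, 41, 47, 72, 100, 114, 124, 148, 178, 190, 191, 196, 205, 212, 216, 216, 215, 215, 214, 200, 172, 149, 140, 138, 138, 142, 145, 147, 148, 158, 171, 177, 178, 177, 171, 160, 164, 174, 174, 175, 178, 174, 170, 169, 168, 170, 170, 169, 164, 159, 153, 146, 141, 141, 142, 147, 154, 162, 165, 164, 157]
275 [41, 43, 41, 41, 42, 41, 42, 40, 39, 40, 40, 40, 40, 41, 44, 46, 44, 42, 44, 42, 43, 42, 41, 39, 40, 39, 47, 54, 57, 58, 62, 69, 76, 76, 78, 79, 82, 83, 88, 92, 104, 123, 148, 167, 175, 172, 176, 185, 186, 184, 180, 174, 172, 166, 156, 151, 153, 155, 154, 152, 149, 147, 144, 141, 140, 139, 140, 141, 141, 141]
282 [72, 72, 73, 73, 70, 63, 50, 42, 40, 41, 41, 41, 40, 44, 50, 52, 53, 51, 46, 44, 43, 42, 42, 43, 49, 57, 60, 56, 55, 56, 53, 52, 50, 49, 46, 46, 46, 43, 49, 70, 109, 143, 159, 159, 161, 171, 175, 176, 173, 162, 150, 144, 142, 147, 155, 163, 166, 166, 161, 152, 144, 141, 140, 139, 139, 139, 140, 138, 140, 139]
0.104 [[275.32191806 274.56636578]]
0.111 [[275.03895616 271.11636731]]
0.124 [[274.50745522 264.63337823]]
0.143 [[273.7163175  254.97695187]]
```

View pics/c6.png

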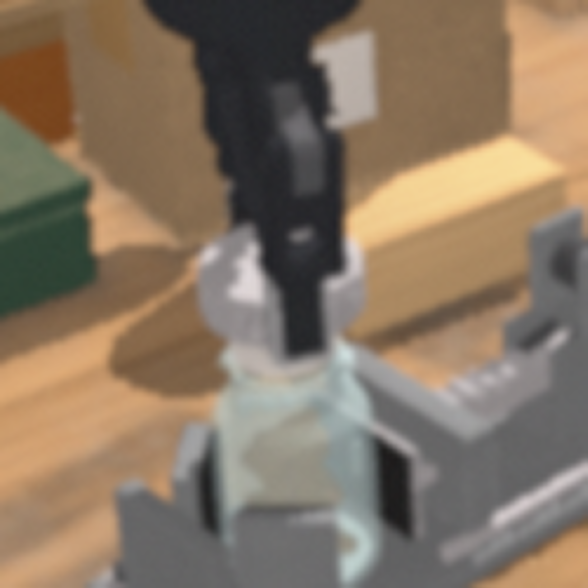

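The cap is held level at (275,285) in the crop, clear above the glass neck and rim at (285,375), and the jar stands upright in the clamp. I'll check the rise numerically against the picture from before.

```bash
python3 - <<'E'
from h import *
S=bot.grab_frame("scene")
a=cv2.imread("pics/s4.png").mean(2);b=cv2.imread("pics/s9.png").mean(2)
def edge(g,c,r0,r1):
    d=np.diff(g[r0:r1,c]);i=d.argmin();w=np.clip(-d[i-2:i+3],0,None);return r0+.5+((np.arange(i-2,i+3)*w).sum()/w.sum())
for c in(262,265,268):print(c,edge(a,c,272,290),edge(b,c-1,256,272))
for z in(.111,.143,.146):print(z,proj(S,[.533,.268,z]))
# jar unmoved: lower part difference
print(np.abs(a-b)[300:330,262:300].mean(),np.abs(a-b)[320:350,230:260].mean())
E
```

```text
Traceback (most recent call last):
ValueError: operands could not be broadcast together with shapes (5,) (3,)
```

```bash
python3 - <<'E'
from h import *
S=bot.grab_frame("scene")
a=cv2.imread("pics/s4.png").mean(2);b=cv2.imread("pics/s9.png").mean(2)
for c in(263,266,269):
    A=a[262:300,c];B=b[240:285,c-1]
    print(c,[(262+i) for i in np.where(np.diff(A)<-12)[0]],[(240+i) for i in np.where(np.diff(B)<-12)[0]])
for z in(.111,.143,.146):print(z,proj(S,[.533,.268,z]))
print(np.abs(a-b)[305:330,262:300].mean(),np.abs(a-b)[320:350,230:260].mean())
E
```

```text
263 [np.int64(277), np.int64(278), np.int64(279)] [np.int64(277), np.int64(278)]
266 [np.int64(278), np.int64(279), np.int64(280)] [np.int64(262), np.int64(263), np.int64(264)]
269 [np.int64(279), np.int64(280), np.int64(281)] [np.int64(262), np.int64(263), np.int64(264)]
0.111 [[277.50070725 279.72645505]]
0.143 [[276.18853616 263.30522267]]
0.146 [[276.06295974 261.73252373]]
2.37719298245614 1.34
```

```bash
python3 -c "
from workcell import bot
print(bot.job_done())"
```

```text
the job is handed in; nothing more can be done
None
```

I clamped the jar with five full lever strokes, unscrewed the cap anticlockwise until its threads let go, and handed in at about 24 s still holding the cap level, about 2 cm above the rim by the images.

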